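# Open the sediment well with its lever

### The arm

A 6-joint arm with a two-finger parallel gripper is mounted at the origin on the work surface. World frame = base frame: x ahead of the robot, y to its left, z up, the work surface at z = 0. Lengths are in mm, angles in degrees, forces in N, time in s.
With the tool pointing down it reaches from about 350 to 850 mm from the base axis. Payload 8.1 kg.
Tool frame: the origin (TCP) lies at the very end of the fingers, on their centre line; the grasp point (between the pads) lies 19 mm behind it; z points along the fingers, y is the line along which they close (so a half turn about z gives the same grasp; the last joint's range is limited). The gripper opens to 85 mm and grips with 20 to 120 N. Pads are 22 mm wide; open, the fingers measure 114 mm over their backs; the gripper's body (76 mm by 85 mm) begins 54 mm behind the grasp point. The pads swing forward as they close: fully open they stand 13 mm farther back than shut.
Start: joints at [-79.549, 7.471, 85.268, -0, 87.261, -4.893], TCP at [158.787, -578.612, 231.292] pointing down, gripper open.
Joint ranges: [-169.43, 169.43], [-51.17, 129.36], [1.28, 143.12], [-76.62, 256.62], [0, 156.53], [-152.29, 152.29]. Speed limits (degrees/s): [136.94, 136.94, 159.86, 180, 180, 180].

### API

Orientations are given as [roll, pitch, yaw] about the fixed x, y, z axes, in that order (R = Rz(yaw) Ry(pitch) Rx(roll)).
In Python, from bench import sense, eyes, job, models gives the robot as it stands. The module is installed in compiled form; this text tells all that it offers.
- The arm moves only by the tool apply_moves, never from a script. Its argument "rows" is a list of rows, each a list of 6 numbers: the shift along the tool's x, y, z in mm, then the turn, a rotation vector about the tool's x, y, z in rad. In form: [[dx, dy, dz, rx, ry, rz], ...]. A call has exactly 5 rows; each row shifts and turns the commanded pose from where the row before left it, along the tool's axes as they then stand; what a row does not reach is not made up. A row lasts 1/8 s, in which the tool goes at most 62.5 mm and 10.7 degrees, less where a joint would pass 70% of its speed; a pose out of reach is approached as far as the arm can. A call is refused whole if a number of a shift passes 62.5 or a number of a turn 0.188, either way. A call with a gripper value outside its range is refused whole. "fingers" is the finger opening in mm, from 0 to 85.4, set as the call begins (left out, the last holds). The fingers move at their own pace and stop on an object; "grip_force" is the grip in N (left out, the last holds). Time passes only in rows, so rows that do not move let the fingers close, or fill a call up. It gives the time, the measured TCP pose, the force, the opening and the grip force at its end, in the units of the state.
- sense(): the state, without advancing time (a new reading comes with each control period).
- eyes.snapshot(name): name is "scene" or "top"; returns (picture, depth): 480x640x3 uint8, red, green, blue; 480x640 float32, mm along the optical axis (not along the pixel's ray), 0 where there is no reading.
- eyes.get_calibration(name): a dict with "intrinsics" (3x3 intrinsics, pixels), "R" (3x3) and "t" (3): a world point X has camera coordinates R X + t. Camera axes: x right, y down, z forward; pixel columns grow to the right and rows downward; lengths in mm; the calibration is good to about 2 mm. A picture is of the moment at which its call begins. get_calibration takes no time and is no camera call.
- job.hand_in(): hands the job in; it is judged then, once.
Trained networks look in the newest picture that a camera, given by its name, has taken for a name from the list of things; names that differ only in an ending like _2 or _b are one class to them, and where a whole thing is asked for, a point or a joint stands for the part that bears it (a point fixed in the world has none). Each returns a list of dicts, best first, with "confidence" (0 to 1); they miss things now and then, are a little off and sometimes report something else, mostly with a low value. They report only what shows in the picture. A call takes as long as a camera call. They do not tell look-alikes from the thing itself.
- models.boxes_of(name, camera): "xyz" ([x, y, z] in mm, in world coordinates, good to about 4 mm: the middle of the surface that is visible of it).
- models.cut_out(name, camera): "pixels" (480x640 bool, what is visible of it).
- models.place_of(name, camera): "xyz" ([x, y, z] in mm, in world coordinates, good to about 4 mm: a listed point, or the origin of a listed thing).
The state is a dict: "time": time; "joint_pos": joint angles; "qd": joint speeds; "joint_efforts": joint torques, N m; "tool_pos": TCP position; "tcp_rot": TCP orientation; "ft_force": force on the tool from outside, world axes, zero at the start; "wrist_torque": the same for the moment, N m; "finger_gap": finger opening in mm; "grip_force": force on a finger pad.
Only numpy, scipy, OpenCV 4.12 (cv2) and the standard library are available. Lean on these libraries where they do the work, as an engineer would, in place of code of your own. Each camera call takes 0.05 s, during which the arm holds its last target. There are 200 camera calls.

### The job

Push the blue-capped sample jar across the dark steel hatch until it stands wholly on the green deck beside it; slide it upright, never pick it up or tip it. Then press the red pad of the lever down with the fingertips until the lever meets its rubber stop, so that the heavy hatch is raised by the lever alone, and finish while still holding it down. Leave the other things where they stand and the lever in its fulcrum.

Things in the scene. Friction and masses are not known exactly. Their poses are not given: they have to be found in the camera images.
- well: Fixed white steel box, the sediment well. Origin on the table, below the hatch's middle; z up. x points from the hatch to the green deck, y from the hatch along the lever to the red pad. Its top is level at z = 92 mm: near sill (x -85 to -67), dark steel hatch (x -65 to 65, y -62 to 62) and, flush with it, the green deck. The lever's blue fulcrum stands at y = 130, its top at z = 108.
- deck (a point): Middle of the top of the fixed green deck, 92 mm above the table, at x = 131, y = 25 mm of the well. In the well's frame the deck runs over x 67 to 189, y -85 to 135 mm. A steel rail 16 mm high stands along its far edge (x 189 to 195).
- stop (a point): Top of the black rubber stop post, diameter 24 mm, 43 mm above the table, under the lever's long arm at x = 0, y = 249 mm of the well.
- hatch (a joint): Angle of the heavy steel hatch (3.2 kg as drawn, varied) in rad: 0 closed and flush, growing as its lever-side edge rises. It is hinged along its edge at y = -62 mm of the well. Against the rubber stop the lever lifts it to about 0.26; it falls shut when the lever is let go.
- hatch_lip (a point): Middle of the top of the hatch's yellow lip, 44 mm wide, under which the lever's short end lies; it rises about 35 mm when the lever is pressed home.
- lever: Loose blue bar lever, 20 mm wide, 12 thick, 0.3 kg, resting by a steel pin in two slots of the fulcrum. Origin: centre of the pin, 87 mm above the table, x = 0, y = 130 mm of the well. Its y axis, level at rest, runs along the long arm (180 mm), which itself climbs 19 degrees to the pad; the short arm (60 mm) ends in a roller under the hatch's lip. It turns about 0.63 rad to the stop.
- lever_pad (a point): Centre of the top of the red square pad, 46 x 46 mm, on the end of the long arm. At rest about 149 mm above the table, tilted 19 degrees (facing up and towards the hatch); on the stop about 52 mm above the table, tilted 17 degrees the other way, and within 12 mm of the same place in plan. It takes about 4 to 8 N to press, much more once on the stop, and rises if let go.
- jar: Blue-capped closed sample jar, diameter 64 mm, 62 mm high, about 0.4 kg, standing on the hatch. Origin: centre of its underside; z up.
- vial: Bystander: small amber glass bottle, diameter 28, 50 mm high, standing on the green deck near its lever-side end. Origin: centre of its underside.
- cup: Bystander: open white plastic cup, diameter 64, 60 mm high, standing on the table on the deck side of the lever. Origin: centre of its underside.
- pot: Bystander: small white-capped jar, diameter 44, 45 mm high, standing on the table on the near side of the lever. Origin: centre of its underside.
- water: Bystander: clear bottle with red cap, diameter 64, 200 mm high, on the table to the robot's left. Origin: centre of its underside.
- wrench: Bystander: steel wrench about 180 mm long, lying flat on the table to the robot's left. Origin: middle of its underside.
- dish: Bystander: shallow glass dish, diameter 90, 16 mm high, on the table to the robot's right. Origin: centre of its underside.
Things that resemble listed ones, but are neither listed nor needed, are in the scene too. Leave any yellow look-alike of the jar alone.

How it is judged (in metres and radians):
On the way, in this order (a step that is already met when the one before it is completed fails the run):
1. the jar stands upright on the green deck, wholly off the hatch, the hatch still shut (x of jar in the frame of well between 0.098 and 0.175 m and z of jar in the frame of well between 0.086 and 0.098 m and angle between jar's own z axis and vertical below 0.1 rad and value of joint hatch below 0.03 rad), for 0.2 s.
2. the fingers press the lever down and the hatch is raised (value of joint hatch above 0.22 rad and contact force between the fingers and lever above 1 N), for 0.2 s.
At the end, for the whole second after the job is handed in: The robot still presses the lever with its fingers (over 1 N), the hatch stands at rest raised by more than 0.22 rad by the lever alone, the lever is still in its fulcrum, and the jar stands upright at rest on the green deck, wholly off the hatch (its axis more than 98 mm along the well's x) (all of step 2 and x of jar in the frame of well between 0.098 and 0.175 m and z of jar in the frame of well between 0.086 and 0.098 m and angle between jar's own z axis and vertical below 0.1 rad and contact force between each of the fingers, the arm, jar and hatch below 0.5 N and contact force between the fingers and jar below 0.5 N and distance between lever and well below 0.175 m and linear speed of jar below 0.02 m/s and velocity of joint hatch between -0.05 and 0.05 rad/s); the arm keeps its last pose, push and grip.
It fails at once if the jar is lifted off the surface (over 15 mm), falls from it or is tipped (over 0.4 rad) (z of jar in the frame of well above 0.107 m or z of jar in the frame of well below 0.077 m or angle between jar's own z axis and vertical above 0.4 rad).
It fails at once if the hatch is raised while the jar stands on it (value of joint hatch above 0.06 rad and x of jar in the frame of well below 0.09 m).
It fails at once if the hatch is raised by the robot directly instead of by the lever (value of joint hatch above 0.04 rad and contact force between any of the fingers, the arm and hatch above 1 N).
It fails at once if the lever is lifted out of its fulcrum (over 15 mm) (z of lever in the frame of well above 0.102 m or z of lever in the frame of well below 0.072 m or distance of lever from where it was at the start of the episode above 0.02 m).
It fails at once if one of the other things is moved by more than 25 mm or tipped over (distance of any of vial, cup, pot, water, wrench, dish from where it was at the start of the episode above 0.025 m or angle between any of vial, cup, pot, water, dish's own z axis and vertical above 0.5 rad).
It also fails if it takes over 42 s, if anything falls off the work surface, if the arm or the gripper's body presses on something with over 40 N, if the wrist force passes 120 N, or if a joint passes its speed limit or range.

## Working session

There is one attempt and no reset: what is moved stays moved. The work goes in short steps, Python scripts to look and compute and a tool call to move; the robot and the scene stay as the last step left them, time stands still between calls to the robot, and variables do not carry over. Pictures are saved under pics/ and viewed, at most 10 in all, crops included, and the job is handed in when it is done.

Besides the shell and the picture viewer there is one more tool, called after ">>>" in YAML: its name, and indented under it one key for each argument. apply_moves: Moves the arm, as the interface text tells. Its arguments: {"type":"object","properties":{"rows":{"type":"array"},"fingers":{"type":"number"},"grip_force":{"type":"number"}},"required":["rows"]}

```bash
mkdir -p pics; python3 - <<'E'
from bench import sense, eyes, job, models
import cv2,numpy as np
s=sense(); print(s['time'],s['tool_pos'],s['tcp_rot'],s['ft_force'],s['finger_gap'])
ims=[]
for c in('scene','top'):
    p,d=eyes.snapshot(c); cv2.imwrite(f'pics/{c}0.png',p[:,:,::-1])
    for n in['well','deck','stop','hatch_lip','lever','lever_pad','jar','vial','cup','pot']:
        print(c,n,[(np.round(r['xyz']).tolist(),round(r['confidence'],2)) for r in models.place_of(n,c)[:3]])
E
```

```text
0.0 [ 158.66112571 -578.05059146  230.23212542] [-1.79891573e+02 -8.04487497e-03  1.53428131e+01] [ 1.11985554 -0.08634726 -0.10894297] 85.37301181632635
scene well [([677.0, -20.0, 93.0], 0.68), ([543.0, -124.0, -2.0], 0.63), ([532.0, -479.0, 1.0], 0.39)]
scene deck [([670.0, -109.0, 92.0], 0.8)]
scene stop [([556.0, 126.0, 46.0], 0.76)]
scene hatch_lip [([539.0, -40.0, 92.0], 0.82)]
scene lever [([546.0, 3.0, 85.0], 0.91)]
scene lever_pad [([558.0, 148.0, 149.0], 0.72)]
scene jar [([370.0, -180.0, 1.0], 0.67), ([536.0, -279.0, 2.0], 0.6), ([527.0, -107.0, 90.0], 0.56)]
scene vial [([677.0, -21.0, 95.0], 0.69), ([559.0, 147.0, 151.0], 0.19)]
scene cup [([675.0, 125.0, 3.0], 0.7)]
scene pot [([447.0, 53.0, 0.0], 0.65), ([554.0, 123.0, 44.0], 0.43)]
top well [([541.0, -125.0, -3.0], 0.63)]
top deck [([671.0, -102.0, 98.0], 0.58)]
top stop [([550.0, 124.0, 45.0], 0.84)]
top hatch_lip [([543.0, -46.0, 92.0], 0.94)]
top lever [([549.0, 3.0, 87.0], 0.77), ([529.0, -102.0, 94.0], 0.23)]
top lever_pad [([562.0, 152.0, 150.0], 0.75), ([529.0, -103.0, 95.0], 0.59)]
top jar [([532.0, -103.0, 94.0], 0.66), ([540.0, -279.0, -1.0], 0.66), ([366.0, -181.0, -1.0], 0.63)]
top vial [([678.0, -24.0, 94.0], 0.69), ([547.0, 4.0, 85.0], 0.67)]
top cup [([670.0, 124.0, 1.0], 0.93)]
top pot [([443.0, 57.0, 2.0], 0.58), ([549.0, 4.0, 85.0], 0.18)]
```

View pics/scene0.png

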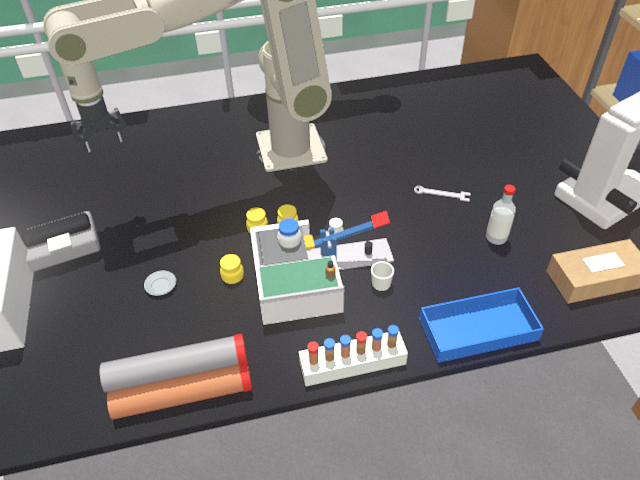

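View pics/top0.png

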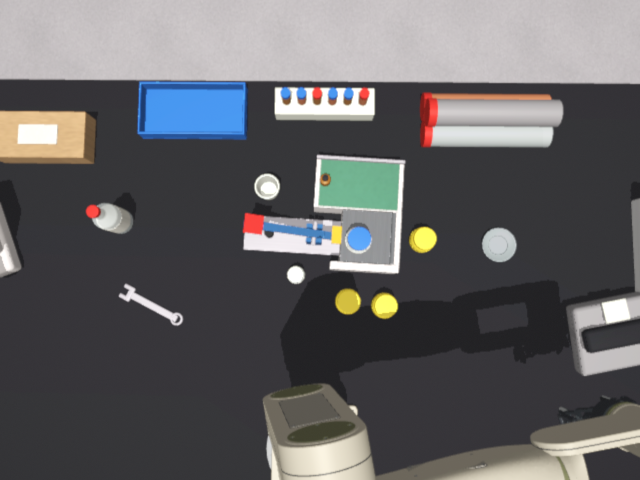

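The pictures show the blue-capped jar at top (358,239) on the hatch, left of centre near the yellow lip (337,234). The deck is above it with the vial at (325,179), and the red pad is at (254,223). Yellow look-alikes stand at (348,301), (385,305) and (423,239). The network positions agree: the well is at about (542,-125) with yaw about -2.5°, and the jar is at about (530,-104), which is well x -13, y 20. I'll push with half-open fingers as a cradle.

>>> apply_moves:
  rows:
    - [0,0,0,0,0,0.155]
    - [0,0,0,0,0,0.155]
    - [24,-41,0,0,0,0]
    - [24,-41,0,0,0,0]
    - [24,-41,0,0,0,0]
  fingers: 40

```text
time: 1.72
tool_pos: [236.4, -457.6, 231.3]
tcp_rot: [180.0, -0.0, -2.4]
ft_force: [0.7, -0.4, -0.4]
finger_gap: 40.7
grip_force: 0.0
```

>>> apply_moves:
  rows:
    - [24,-41,0,0,0,0]
    - [24,-41,0,0,0,0]
    - [24,-41,0,0,0,0]
    - [24,-41,0,0,0,0]
    - [24,-41,0,0,0,0]

```text
time: 2.35
tool_pos: [365.1, -257.7, 231.6]
tcp_rot: [180.0, -0.0, -2.4]
ft_force: [0.0, 0.6, -0.2]
finger_gap: 40.1
grip_force: 0.0
```

>>> apply_moves:
  rows:
    - [24,-41,0,0,0,0]
    - [24,-41,0,0,0,0]
    - [24,-41,0,0,0,0]
    - [20,-38,0,0,0,0]
    - [0,0,0,0,0,0]

```text
time: 2.98
tool_pos: [464.1, -99.7, 231.3]
tcp_rot: [-180.0, -0.0, -2.2]
ft_force: [-0.5, -0.8, 0.6]
finger_gap: 40.3
grip_force: 0.0
```

>>> apply_moves:
  rows:
    - [0,0,30,0,0,0]
    - [0,0,30,0,0,0]
    - [0,0,30,0,0,0]
    - [0,0,25,0,0,0]
    - [0,0,10,0,0,0]

```text
time: 3.6
tool_pos: [461.8, -102.5, 104.7]
tcp_rot: [-180.0, 0.1, -2.5]
ft_force: [-0.4, 0.2, -0.1]
finger_gap: 40.0
grip_force: 0.0
```

```bash
python3 - <<'E'
from bench import sense, eyes, job, models
import cv2,numpy as np
s=sense(); print(s['tool_pos'],s['ft_force'])
ims=[]
for c in('scene','top'):
    p,d=eyes.snapshot(c)
    ims.append(cv2.resize(p[150:330,220:460] if c=='scene' else p[140:320,230:470],(400,300)))
    print([(np.round(r['xyz']).tolist(),round(r['confidence'],2)) for r in models.place_of('jar',c)])
cv2.imwrite('pics/a.png',np.hstack(ims)[:,:,::-1])
E
```

```text
[ 461.77827577 -102.49871732  104.73867841] [-0.35508028  0.15438921 -0.08567945]
[([536.0, -278.0, 3.0], 0.97), ([530.0, -104.0, 92.0], 0.81), ([369.0, -178.0, 1.0], 0.72), ([373.0, -85.0, -3.0], 0.47)]
[([374.0, -81.0, -4.0], 0.58), ([364.0, -177.0, -1.0], 0.43)]
```

View pics/a.png

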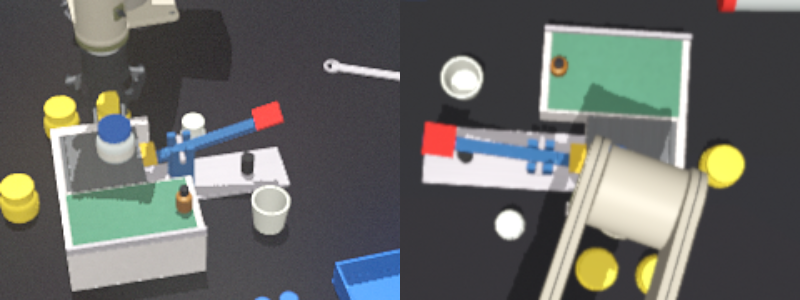

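The crop shows the gripper behind the jar (left half, jar at 115,135), with the jar untouched and upright. Starting the push.

>>> apply_moves:
  rows:
    - [10,0,0,0,0,0]
    - [10,0,0,0,0,0]
    - [7,0,0,0,0,0]
    - [6,0,0,0,0,0]
    - [7,0,0,0,0,0]

```text
time: 4.42
tool_pos: [502.5, -103.6, 106.2]
tcp_rot: [-180.0, 0.1, -2.4]
ft_force: [-7.5, 0.4, 4.8]
finger_gap: 40.0
grip_force: 3.7
```

>>> apply_moves:
  rows:
    - [8,0,0,0,0,0]
    - [8,0,0,0,0,0]
    - [8,0,0,0,0,0]
    - [8,0,0,0,0,0]
    - [8,0,0,0,0,0]

```text
time: 5.05
tool_pos: [542.6, -105.4, 106.2]
tcp_rot: [-180.0, 0.1, -2.4]
ft_force: [-5.7, 0.6, 6.3]
finger_gap: 39.8
grip_force: 3.7
```

>>> apply_moves:
  rows:
    - [8,0,0,0,0,0]
    - [8,0,0,0,0,0]
    - [8,0,0,0,0,0]
    - [8,0,0,0,0,0]
    - [6,0,0,0,0,0]

```text
time: 5.68
tool_pos: [580.7, -107.0, 106.2]
tcp_rot: [-180.0, 0.1, -2.4]
ft_force: [-7.1, 0.2, 6.2]
finger_gap: 40.3
grip_force: 3.8
```

```bash
python3 - <<'E'
from bench import sense, eyes, job, models
import cv2,numpy as np
s=sense(); print(s['tool_pos'],s['ft_force'])
ims=[]
for c in('scene','top'):
    p,d=eyes.snapshot(c)
    ims.append(cv2.resize(p[150:330,220:460] if c=='scene' else p[140:320,230:470],(400,300)))
    print([(np.round(r['xyz']).tolist(),round(r['confidence'],2)) for r in models.place_of('jar',c)])
cv2.imwrite('pics/b.png',np.hstack(ims)[:,:,::-1])
E
```

```text
[ 580.67135684 -106.97578773  106.22777952] [-7.12785993  0.22699468  6.15849317]
[([370.0, -175.0, 1.0], 0.77), ([617.0, -110.0, 91.0], 0.61), ([538.0, -275.0, 1.0], 0.56)]
[([539.0, -277.0, -2.0], 0.77), ([365.0, -177.0, 2.0], 0.49)]
```

View pics/b.png

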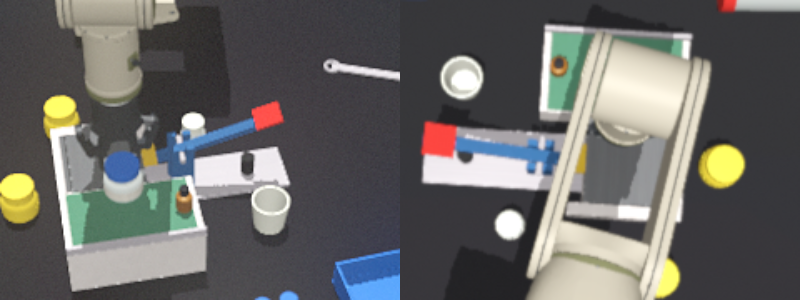

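The jar is upright in the cradle at (617,-110), left crop (122,175), at well x of about 75. It needs about 56 mm more.

>>> apply_moves:
  rows:
    - [8,0,0,0,0,0]
    - [8,0,0,0,0,0]
    - [8,0,0,0,0,0]
    - [8,0,0,0,0,0]
    - [8,0,0,0,0,0]

```text
time: 6.5
tool_pos: [621.4, -108.7, 106.1]
tcp_rot: [-180.0, 0.0, -2.4]
ft_force: [-3.7, -1.0, 2.0]
finger_gap: 40.4
grip_force: 2.6
```

>>> apply_moves:
  rows:
    - [7,0,0,0,0,0]
    - [5,0,0,0,0,0]
    - [3,0,0,0,0,0]
    - [1,0,0,0,0,0]
    - [0,0,0,0,0,0]

```text
time: 7.12
tool_pos: [637.1, -109.4, 106.2]
tcp_rot: [-180.0, -0.0, -2.4]
ft_force: [-2.0, 0.2, 0.2]
finger_gap: 39.9
grip_force: 1.6
```

>>> apply_moves:
  rows:
    - [-5,0,0,0,0,0]
    - [-15,0,0,0,0,0]
    - [-25,0,0,0,0,0]
    - [-10,0,-20,0,0,0]
    - [0,0,-40,0,0,0]

```text
time: 7.75
tool_pos: [579.9, -106.6, 164.9]
tcp_rot: [-179.9, 0.2, -2.4]
ft_force: [1.4, -0.1, 0.6]
finger_gap: 40.0
grip_force: 0.0
```

```bash
python3 - <<'E'
from bench import sense, eyes, job, models
import cv2,numpy as np
s=sense(); print(s['tool_pos'],s['ft_force'])
ims=[]
for c in('scene','top'):
    p,d=eyes.snapshot(c)
    ims.append(cv2.resize(p[150:330,220:460] if c=='scene' else p[140:320,230:470],(400,300)))
    for n in('jar','deck','lever_pad'):print(c,n,[(np.round(r['xyz']).tolist(),round(r['confidence'],2)) for r in models.place_of(n,c)])
cv2.imwrite('pics/c.png',np.hstack(ims)[:,:,::-1])
E
```

```text
[ 579.87792543 -106.62888126  164.88024067] [ 1.4068105  -0.10645708  0.63737391]
scene jar [([674.0, -114.0, 89.0], 0.96), ([535.0, -277.0, 3.0], 0.73), ([368.0, -177.0, -3.0], 0.67), ([374.0, -83.0, -1.0], 0.59)]
scene deck [([672.0, -106.0, 89.0], 0.91)]
scene lever_pad [([558.0, 146.0, 146.0], 0.61)]
top jar [([537.0, -278.0, -3.0], 0.73), ([364.0, -179.0, -2.0], 0.63), ([359.0, 432.0, 0.0], 0.19)]
top deck [([558.0, 149.0, 147.0], 0.27)]
top lever_pad [([566.0, 150.0, 149.0], 0.6)]
```

View pics/c.png

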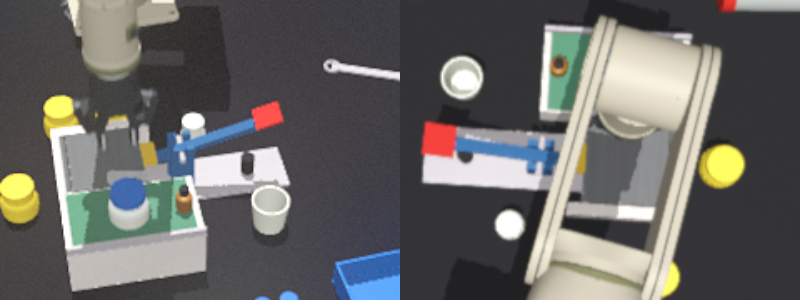

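The jar is upright on the deck at (674,-113), left crop (128,205), at well x of about 131. Next is the pad at about (558,149,149).

>>> apply_moves:
  rows:
    - [0,0,-45,0,0,0]
    - [0,0,-45,0,0,0]
    - [-6,-43,0,0,0,0]
    - [-6,-43,0,0,0,0]
    - [-6,-43,0,0,0,0]
  fingers: 0

```text
time: 8.78
tool_pos: [568.9, 23.8, 255.2]
tcp_rot: [-180.0, 0.1, -2.4]
ft_force: [-0.4, 0.5, 0.2]
finger_gap: -0.0
grip_force: 0.0
```

>>> apply_moves:
  rows:
    - [-6,-43,0,0,0,0]
    - [-6,-43,0,0,0,0]
    - [-3,-40,0,0,0,0]
    - [0,0,35,0,0,0]
    - [0,0,35,0,0,0]

```text
time: 9.4
tool_pos: [559.6, 149.9, 184.7]
tcp_rot: [180.0, 0.0, -2.3]
ft_force: [-0.5, -0.6, 0.1]
finger_gap: -0.2
grip_force: 0.0
```

```bash
python3 - <<'E'
from bench import sense, eyes, job, models
import cv2,numpy as np
s=sense(); print(s['tool_pos'],s['ft_force'],s['finger_gap'])
ims=[]
for c in('scene','top'):
    p,d=eyes.snapshot(c)
    ims.append(cv2.resize(p[150:330,220:460] if c=='scene' else p[140:320,230:470],(400,300)))
    for n in('jar','lever_pad'):print(c,n,[(np.round(r['xyz']).tolist(),round(r['confidence'],2)) for r in models.place_of(n,c)])
cv2.imwrite('pics/d.png',np.hstack(ims)[:,:,::-1])
E
```

```text
[559.57437504 149.93269891 184.74182538] [-0.48287528 -0.55274228  0.05466553] -0.22528106508022844
scene jar [([670.0, -113.0, 91.0], 0.88), ([535.0, -279.0, 3.0], 0.87), ([376.0, -83.0, 1.0], 0.82), ([369.0, -179.0, -2.0], 0.73), ([673.0, 126.0, 2.0], 0.2)]
scene lever_pad [([561.0, 146.0, 148.0], 0.75)]
top jar [([537.0, -277.0, -0.0], 0.97), ([374.0, -82.0, -2.0], 0.96), ([365.0, -177.0, 4.0], 0.89), ([672.0, -110.0, 92.0], 0.88)]
top lever_pad [([562.0, 150.0, 147.0], 0.82)]
```

View pics/d.png

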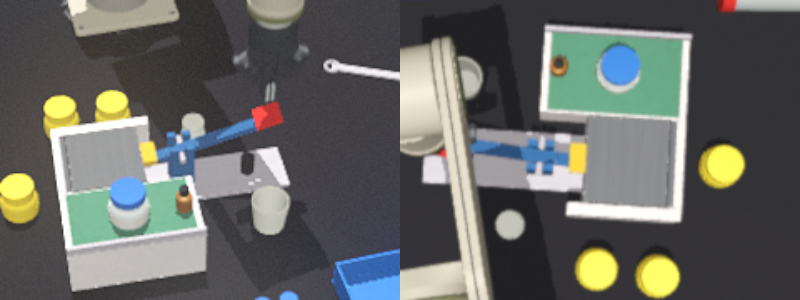

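The jar stands clear of the hatch at right crop (619,67), and the fingers are above the red pad at left crop (268,100). Pressing now.

>>> apply_moves:
  rows:
    - [0,0,15,0,0,0]
    - [0,0,12,0,0,0]
    - [0,0,8,0,0,0]
    - [0,0,8,0,0,0]
    - [0,0,8,0,0,0]

```text
time: 10.32
tool_pos: [560.7, 149.7, 136.0]
tcp_rot: [-179.9, -0.1, -2.4]
ft_force: [0.6, 2.7, 6.1]
finger_gap: 0.1
grip_force: 2.9
```

>>> apply_moves:
  rows:
    - [0,0,8,0,0,0]
    - [0,0,8,0,0,0]
    - [0,0,8,0,0,0]
    - [0,0,8,0,0,0]
    - [0,0,8,0,0,0]

```text
time: 10.95
tool_pos: [561.2, 150.5, 96.7]
tcp_rot: [-179.9, -0.2, -2.4]
ft_force: [-0.8, 5.2, 8.8]
finger_gap: 0.1
grip_force: 4.1
```

>>> apply_moves:
  rows:
    - [0,0,8,0,0,0]
    - [0,0,8,0,0,0]
    - [0,0,6,0,0,0]
    - [0,0,4,0,0,0]
    - [0,0,3,0,0,0]

```text
time: 11.58
tool_pos: [560.7, 149.9, 67.3]
tcp_rot: [-179.9, -0.1, -2.4]
ft_force: [-2.2, 2.2, 7.1]
finger_gap: 0.1
grip_force: 3.8
```

>>> apply_moves:
  rows:
    - [0,0,4,0,0,0]
    - [0,0,4,0,0,0]
    - [0,0,3,0,0,0]
    - [0,0,2,0,0,0]
    - [0,0,1,0,0,0]

```text
time: 12.2
tool_pos: [561.4, 148.8, 57.6]
tcp_rot: [180.0, -0.1, -2.4]
ft_force: [-21.5, -7.7, 46.8]
finger_gap: 0.1
grip_force: 21.3
```

On the stop at about 47 N. Easing off a little, then looking.

>>> apply_moves:
  rows:
    - [0,0,-1,0,0,0]
    - [0,0,-0.5,0,0,0]
    - [0,0,0,0,0,0]
    - [0,0,0,0,0,0]
    - [0,0,0,0,0,0]

```text
time: 12.82
tool_pos: [561.2, 148.8, 58.0]
tcp_rot: [180.0, -0.1, -2.4]
ft_force: [-15.5, -5.6, 33.0]
finger_gap: -0.3
grip_force: 14.9
```

```bash
python3 - <<'E'
from bench import sense, eyes, job, models
import cv2,numpy as np
s=sense(); print(s['tool_pos'],s['ft_force'],s['finger_gap'])
ims=[]
for c in('scene','top'):
    p,d=eyes.snapshot(c)
    ims.append(cv2.resize(p[150:330,220:460] if c=='scene' else p[140:320,230:470],(400,300)))
    for n in('jar','hatch_lip','lever','lever_pad'):print(c,n,[(np.round(r['xyz']).tolist(),round(r['confidence'],2)) for r in models.place_of(n,c)])
cv2.imwrite('pics/e.png',np.hstack(ims)[:,:,::-1])
E
```

```text
[561.15387692 148.82606468  58.02257472] [-15.52497353  -5.62005441  33.00520109] -0.3464193971135249
scene jar [([375.0, -87.0, -3.0], 0.85), ([367.0, -178.0, 1.0], 0.82), ([671.0, -113.0, 86.0], 0.59), ([538.0, -275.0, 5.0], 0.55)]
scene hatch_lip [([538.0, -54.0, 129.0], 0.82)]
scene lever [([546.0, 7.0, 86.0], 0.66)]
scene lever_pad [([562.0, 159.0, 54.0], 0.74)]
top jar [([674.0, -108.0, 94.0], 0.95), ([372.0, -82.0, 1.0], 0.69), ([365.0, -176.0, 2.0], 0.63), ([540.0, -278.0, -0.0], 0.6), ([444.0, 55.0, 4.0], 0.52)]
top hatch_lip [([542.0, -56.0, 126.0], 0.8)]
top lever [([547.0, 3.0, 86.0], 0.91), ([583.0, 516.0, 1.0], 0.66), ([675.0, -109.0, 96.0], 0.32)]
top lever_pad [([580.0, 514.0, 3.0], 0.4)]
```

View pics/e.png

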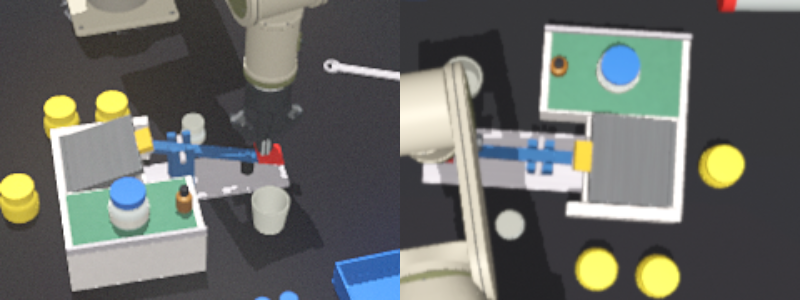

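The hatch is raised, with the lip up about 35 mm (z 92 to 127). The pad is on the stop under the fingers (left crop 268,152), the lever sits in its fulcrum, and the jar is still on the deck. The force is steady at about 33 N, so I'm handing in.

```bash
python3 -c "
from bench import job
print(job.hand_in())"
```

```text
the job is handed in; nothing more can be done
None
```

The job is handed in (no verdict was returned): the jar stands upright on the green deck at about x = 131 mm in the well frame, and the fingers hold the lever on its stop with about 33 N, the hatch raised (its lip up about 35 mm).

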